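# Lay a bottle case down on the racking board

## Robot

A 6-joint arm with a two-finger parallel gripper is mounted at the origin on a cart in front of the work surface, level with it; the furniture and walls round the work are solid. World frame = base frame: x ahead of the robot, y to its left, z up, the work surface at z = 0. Lengths are in m, angles in rad, forces in N, time in s.
With the tool pointing down it reaches from about 0.35 to 0.85 m from the base axis. Payload 8.1 kg.
Tool frame: the origin (TCP) lies between the finger pads; the fingertips stand 11 mm ahead of it and the grasp point (between the pads) lies 8 mm behind it (robot.tips_ahead is the distance from the TCP to the fingertips, in m); z points along the fingers, y is the line along which they close (so a half turn about z gives the same grasp; the last joint's range is limited). The gripper opens to 93 mm and grips with 3 to 60 N. Pads are 15 mm wide; open, the fingers measure 128 mm over their backs; the gripper's body (75 mm by 188 mm) begins 65 mm behind the grasp point.
Start: joints at [1.035, 0.13, 1.488, -0, 1.523, -0.085], TCP at [0.261, 0.54, 0.23] pointing down, gripper open.
Joint ranges: [-2.96, 2.96], [-0.89, 2.26], [0.02, 2.5], [-1.34, 4.48], [0, 2.73], [-2.66, 2.66]. Speed limits (rad/s): [2.39, 2.39, 2.79, 3.14, 3.14, 3.14].

## Interface

Orientations are given as a rotation vector (axis times angle).
In Python, from plant import robot gives the robot as it stands. The module is installed in compiled form; this text tells all that it offers.
- The arm moves only by the tool move_arm, never from a script. Its argument "deltas" is one flat list of numbers, 7 for each row, row after row: the shift along the tool's x, y, z in m, then the turn, a rotation vector about the tool's x, y, z in rad, then the opening, from 0 (shut) to 1 (fully open). A call has 1 to 12 rows; each row is the pose to reach, as a shift and turn from the pose commanded when the call began, along the tool's axes at that moment; what a row does not reach only later rows make up. A row lasts 1/8 s, in which the tool goes at most 62.5 mm and 10.7 degrees, less where a joint would pass 70% of its speed; a pose out of reach is approached as far as the arm can. A call with a gripper value outside its range is refused whole. The fingers move at their own pace and stop on an object; "squeeze" is the grip in N (left out, the last holds). Time passes only in rows, so rows that repeat a pose let the fingers close. It gives the time, the measured TCP pose, the force, the opening and the grip force at its end, in the units of the state.
- robot.read_state(): the state, without advancing time (a new reading comes with each control period).
- robot.read_camera(name): name is "scene" or "top"; returns (picture, depth): 400x640x3 uint8, red, green, blue; 400x640 float32, m along the optical axis (not along the pixel's ray), 0 where there is no reading.
- robot.camera_model(name): a dict with "K" (3x3 intrinsics, pixels), "R" (3x3) and "t" (3): a world point X has camera coordinates R X + t. Camera axes: x right, y down, z forward; pixel columns grow to the right and rows downward; lengths in m; the calibration is good to about 2 mm. A picture is of the moment at which its call begins. camera_model takes no time and is no camera call.
- robot.close_job(): hands the job in; it is judged then, once.
Trained networks look in the newest picture that a camera, given by its name, has taken for a name from the list of things; names that differ only in an ending like _2 or _b are one class to them, and where a whole thing is asked for, a point or a joint stands for the part that bears it (a point fixed in the world has none). Each returns a list of dicts, best first, with "confidence" (0 to 1); they miss things now and then, are a little off and sometimes report something else, mostly with a low value. They report only what shows in the picture. A call takes as long as a camera call.
- robot.recognise(camera, label): "uv" ([column, row] in pixels, amid what is visible of it).
The state is a dict: "t": time; "q": joint angles; "dq": joint speeds; "joint_torque": joint torques, N m; "tool_pos": TCP position; "orientation": TCP orientation; "force": force on the tool from outside, world axes, zero at the start; "wrist_torque": the same for the moment, N m; "opening": finger opening in m; "gripper_force": force on a finger pad.
Only numpy, scipy, OpenCV 4.12 (cv2) and the standard library are available. Lean on these libraries where they do the work, as an engineer would, in place of code of your own. Each camera call takes 0.05 s, during which the arm holds its last target. There are 200 camera calls.

## Task

Lay the standing wooden bottle case down on the racking board: slide it upright until its foot stands flush against the board's low step, then push it high up so that it tips over the step and lies on its side along the board, its top end (the lid) foremost. Then push it along the board, straight, until that end is fully home, flat against the fence with the fence's sprung pin pressed in. There are bottles inside, so push gently, with no more than about 2 kg (20 N) at any time, and leave everything else where it stands.

Things in the scene. Friction and masses are not known exactly. Their poses are not given: they have to be found in the camera images.
- case_center (a point): Centre (and centre of mass) of the wooden bottle case, a closed box of pale planks, 100 mm (its x) by 130 mm (its y) by 300 mm (its z, foot to lid), 0.48 to 0.75 kg, loose, too wide to grip. It starts upright in front of the board's step, its +y side roughly toward the board. Pushed only below 60 mm height it slides upright with up to 6 N; touched higher it rocks.
- case_toe (a point): Middle of the case's bottom edge on the side facing the board (65 mm along the case's y from the middle of its foot); axes as the case.
- case_lid (a point): Middle of the case's lid, the 100 x 130 mm end face that is uppermost at the start (150 mm along the case's z from its centre); axes as the case.
- board: Racking board: a plain wooden board fixed on the chest, 160 mm wide (its x), 370 mm long (its y), 16 mm thick. Origin: middle of its near end edge, at chest level; the board runs from there along its +y. That upright end face, 16 mm high, is the step over which the case is tipped; the case may drop onto the board. z is up.
- pin (a joint): Sprung brass pin, 10 mm thick, that sticks out 8 mm from the middle of the fence's face, 32 mm above the board; value: how far it is pressed in, 0 free to 0.008 m flush, under 1 N. The fence is a rigid wooden bar, 150 mm wide and 50 mm high, across the far end of the board, facing the step 310 to 340 mm from it; where it is clamped differs each time and is not measured: feel for it.
- tasting_glass: Bystander, loose on the chest: empty stemmed glass, 64 mm wide, 155 mm tall. Origin: centre of its underside.
- beaker: Bystander, loose on the chest: stoneware beaker, 63 mm wide, 80 mm tall. Origin: centre of its underside.
- matchbox: Bystander, loose on the chest: matchbox 36 x 54 x 16 mm lying flat. Origin: centre of its underside.
- corkscrew: Bystander, loose on the chest: metal wing corkscrew with wooden bar, standing, 43 x 65 x 125 mm. Origin: centre of its underside.
- candle_stub: Bystander, loose on the chest: pale candle stub, 64 mm wide, 61 mm tall. Origin: centre of its underside.
- stopper: Bystander, loose on the chest: wooden bottle stopper with a cork, 31 mm wide, 56 mm tall. Origin: centre of its underside.
- case: The same wooden case; origin: centre of its foot (the end that stands on the chest at the start). Pushed high (200 mm or more up) with its foot against the step it tips with 1 to 3 N, overbalances at about 24 degrees and falls the rest by itself; it then lies with its foot end near the step and that end face upright, where it can be pushed along.

How it is judged:
By the outcome, as a careful person would: the job done as asked, in the order asked, and still so for the second after the job is handed in, with the robot touching nothing.
It also fails if it takes over 72 s, if anything falls off the work surface, if the arm or the gripper's body presses on something with over 40 N, if the wrist force passes 120 N, or if a joint passes its speed limit or range.

## Working session

There is one attempt and no reset: what is moved stays moved. The work goes in short steps, Python scripts to look and compute and a tool call to move; the robot and the scene stay as the last step left them, time stands still between calls to the robot, and variables do not carry over. Pictures are saved under pics/ and viewed, at most 10 in all, crops included, and the job is handed in when it is done.

Besides the shell and the picture viewer there is one more tool, called after "Call:" as name(argument=value, ...) on one line, values as JSON. move_arm: Moves the arm, as the interface text tells. Its arguments: {"type":"object","properties":{"deltas":{"type":"array","items":{"type":"number"}},"squeeze":{"type":"number"}},"required":["deltas"]}

```bash
mkdir -p pics; cat > h.py <<'E'
from plant import robot
import numpy as np, cv2
from scipy.spatial.transform import Rotation as Rn
def cloud(name):
    p,d=robot.read_camera(name); m=robot.camera_model(name)
    K,R,t=[np.array(m[k]) for k in "KRt"]
    v,u=np.mgrid[:400,:640]
    c=np.stack([(u-K[0,2])/K[0,0]*d,(v-K[1,2])/K[1,1]*d,d],-1)
    X=(c-t.reshape(3))@R
    X[d==0]=np.nan
    return p,d,X
E
python3 - <<'E'
from h import *
s=robot.read_state(); print({k:np.round(v,3) for k,v in s.items()})
print(Rn.from_rotvec(s['orientation']).as_matrix().round(3))
for n in("scene","top"):
    p,d,X=cloud(n); cv2.imwrite(f"pics/{n}0.png",p[:,:,::-1]); np.save(n+"0.npy",X)
    m=robot.camera_model(n); print(n,(-np.array(m['R']).T@np.array(m['t']).ravel()).round(3))
    for l in "case case_lid board pin tasting_glass beaker matchbox corkscrew candle_stub stopper".split():
        r=robot.recognise(n,l)
        for q in r[:2]:
            u,v=np.round(q['uv']).astype(int); print(l,(u,v),round(q['confidence'],2),X[v,u].round(3))
E
```

```text
{'t': np.float64(0.0), 'q': array([ 1.035,  0.131,  1.489, -0.   ,  1.523, -0.085]), 'dq': array([ 0.001,  0.002,  0.   ,  0.002,  0.001, -0.   ]), 'joint_torque': array([-1.0000e-03, -5.5984e+01, -4.9176e+01,  7.7000e-02,  3.5000e-02,
       -0.0000e+00]), 'tool_pos': array([0.261, 0.54 , 0.229]), 'orientation': array([-7.020e-01, -3.062e+00,  3.000e-03]), 'force': array([ 0.549, -0.44 ,  0.356]), 'wrist_torque': array([0.019, 0.037, 0.018]), 'gripper_force': np.float64(0.0), 'opening': np.float64(0.093)}
[[-0.9    0.436 -0.001]
 [ 0.436  0.9   -0.002]
 [ 0.    -0.002 -1.   ]]
scene [ 0.031 -0.773  0.612]
case (np.int64(285), np.int64(175)) 0.78 [0.494 0.234 0.185]
case (np.int64(351), np.int64(236)) 0.19 [0.596 0.078 0.063]
case_lid (np.int64(281), np.int64(175)) 0.91 [0.484 0.234 0.187]
board (np.int64(334), np.int64(310)) 0.92 [ 0.446 -0.1    0.017]
tasting_glass (np.int64(378), np.int64(245)) 0.68 [ 0.573 -0.062  0.115]
beaker (np.int64(236), np.int64(240)) 0.9 [0.348 0.201 0.054]
matchbox (np.int64(252), np.int64(269)) 0.72 [0.357 0.123 0.014]
matchbox (np.int64(379), np.int64(
[... 343 characters left out ...]
.int64(198)) 0.64 [0.51  0.28  0.302]
board (np.int64(342), np.int64(220)) 0.77 [ 0.466 -0.039  0.015]
tasting_glass (np.int64(267), np.int64(142)) 0.7 [0.67  0.158 0.048]
tasting_glass (np.int64(345), np.int64(170)) 0.63 [ 0.594 -0.043  0.061]
beaker (np.int64(237), np.int64(264)) 0.69 [0.351 0.241 0.006]
matchbox (np.int64(194), np.int64(195)) 0.73 [0.517 0.279 0.297]
matchbox (np.int64(278), np.int64(258)) 0.53 [0.366 0.132 0.014]
corkscrew (np.int64(296), np.int64(163)) 0.69 [0.608 0.083 0.094]
corkscrew (np.int64(191), np.int64(195)) 0.6 [0.516 0.284 0.301]
candle_stub (np.int64(268), np.int64(142)) 0.63 [0.675 0.157 0.025]
stopper (np.int64(314), np.int64(259)) 0.44 [0.367 0.038 0.057]
```

View pics/scene0.png

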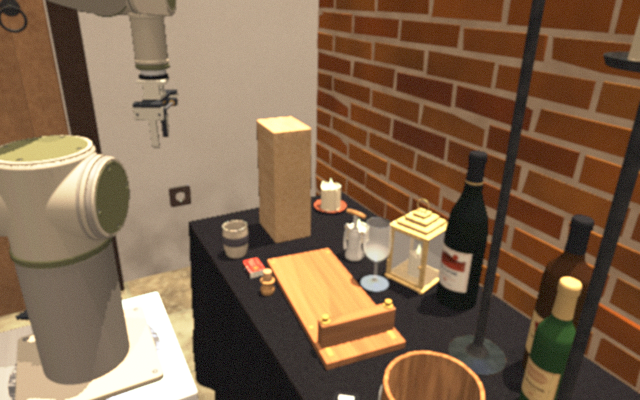

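View pics/top0.png

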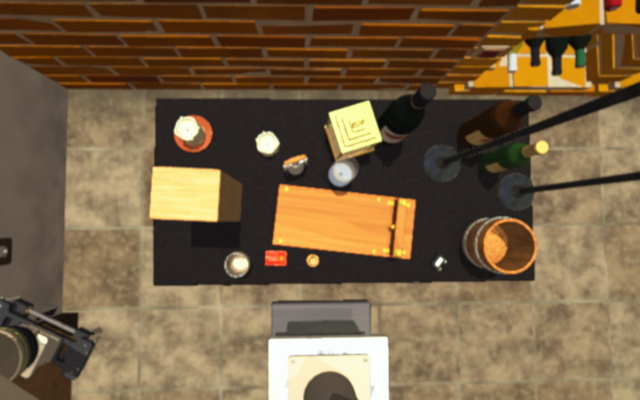

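The case stands at the left (top picture: lid at about 150-220, 167-222). The board runs right from about column 277 to 413, with the fence near column 398. The glass (343,172), corkscrew (295,163), stopper (313,260) and matchbox (276,258) stand close beside it.

```bash
cat >> h.py <<'E'
def rect(P):
    (c,s,a)=cv2.minAreaRect(P.astype(np.float32)*1000); return np.round(c,1),np.round(s,1),round(a,2),cv2.boxPoints(((c),(s),a)).round(1).tolist()
E
python3 - <<'E'
from h import *
X=np.load("top0.npy"); S=np.load("scene0.npy")
img=cv2.imread("pics/top0.png").astype(int)
for nm,A in(("top",X),("scene",S)):
    m=(A[...,2]>.285)&(A[...,2]<.315)&(abs(A[...,1]-.28)<.15)&(abs(A[...,0]-.5)<.12)
    print(nm,"lid",m.sum(),np.nanmedian(A[m],0).round(4),rect(A[m][:,:2]))
m=(X[...,2]>.008)&(X[...,2]<.024)&(X[...,1]<.19)&(X[...,1]>-.27)&(img[...,2]>img[...,0]+40)&(X[...,0]>.38)&(X[...,0]<.57)
n,l,st,_=cv2.connectedComponentsWithStats(m.astype(np.uint8)); k=1+np.argmax(st[1:,4]); m=l==k
print("board",st[k],rect(X[m][:,:2]),np.median(X[m][:,2]))
# case walls in scene
m=(S[...,2]>.02)&(S[...,2]<.28)&(abs(S[...,1]-.26)<.12)&(abs(S[...,0]-.5)<.1)
print("scene body",rect(S[m][:,:2]))
m=(S[...,2]>.03)&(S[...,2]<.075)&(abs(S[...,1]+.19)<.06)&(abs(S[...,0]-.46)<.11)
print("fence",rect(S[m][:,:2]))
m=(X[...,2]>.03)&(X[...,2]<.075)&(abs(X[...,1]+.19)<.06)&(abs(X[...,0]-.46)<.11)
print("fence top",rect(X[m][:,:2]), np.median(X[m][:,2]))
for nm,c in dict(glass=(.59,-.05),cork=(.6,.08),beak=(.36,.23),match=(.36,.13),stop=(.36,.036),candle=(.67,.155)).items():
    for A in(X,S):
        m=(A[...,2]>.008)&(A[...,2]<.17)&(np.hypot(A[...,0]-c[0],A[...,1]-c[1])<.06)&~((A[...,2]<.03)&(A[...,0]>.39)&(A[...,0]<.56))
        if m.sum()>3: print(nm,m.sum(),A[m].min(0).round(3),A[m].max(0).round(3))
E
```

```text
top lid 3596 [0.52   0.2955 0.3001] (array([520.6, 296.9]), array([130.7, 102.1]), 87.15, [[466.3999938964844, 234.1999969482422], [568.4000244140625, 229.10000610351562], [574.9000244140625, 359.6000061035156], [472.8999938964844, 364.70001220703125]])
scene lid 842 [0.5073 0.269  0.2995] (array([515.4, 294.9]), array([135.1, 100.3]), 87.07, [[461.8999938964844, 230.0], [562.0999755859375, 224.89999389648438], [569.0, 359.79998779296875], [468.79998779296875, 364.8999938964844]])
board [ 273  184  125   69 6822] (array([465.6, -21. ]), array([320.6, 160.2]), 83.2, [[367.1000061035156, -170.6999969482422], [526.2000122070312, -189.6999969482422], [564.2000122070312, 128.60000610351562], [405.1000061035156, 147.60000610351562]]) 0.016441695675433875
scene body (array([516. , 294.6]), array([138.2, 102.6]), 87.14, [[461.29998779296875, 228.1999969482422], [563.7999877929688, 223.0], [570.7999877929688, 361.1000061035156], [468.20001220703125, 366.20001220703125]])
fence (array([ 443.5, -183.7]), array([ 27.5, 150.8]), 83.41, [[367.0, -188.6999969482422], [516.7999877929688, -206.0], [5
[... 212 characters left out ...]
, -171.39999389648438], [374.3999938964844, -152.89999389648438]]) 0.06553745325598934
glass 820 [ 0.559 -0.099  0.008] [ 0.65  -0.005  0.158]
glass 2293 [ 0.555 -0.085  0.008] [ 0.649 -0.006  0.157]
cork 312 [0.56  0.057 0.009] [0.625 0.126 0.129]
cork 696 [0.588 0.053 0.008] [0.627 0.116 0.126]
beak 380 [0.327 0.201 0.008] [0.389 0.261 0.084]
beak 808 [0.324 0.198 0.008] [0.384 0.263 0.081]
match 280 [0.35  0.111 0.01 ] [0.385 0.167 0.022]
match 243 [0.345 0.108 0.008] [0.383 0.17  0.019]
stop 125 [ 0.349 -0.017  0.009] [0.389 0.056 0.06 ]
stop 317 [ 0.344 -0.019  0.008] [0.39  0.052 0.058]
candle 405 [0.642 0.128 0.008] [0.703 0.188 0.057]
candle 82 [0.639 0.126 0.012] [0.697 0.185 0.055]
```

```bash
cat >> h.py <<'E'
def goal(heading_deg,tilt_deg):
    a=np.radians(heading_deg); b=np.radians(tilt_deg)
    n=np.array([np.cos(a),-np.sin(a),0]); d=np.array([-np.sin(a),-np.cos(a),0]); k=np.array([0,0,1.])
    z=np.sin(b)*d-np.cos(b)*k
    return np.stack([np.cross(n,z),n,z],1)
def delta(p,Rg,p0=None,R0=None):
    s=robot.read_state()
    R0=Rn.from_rotvec(s['orientation']).as_matrix() if R0 is None else R0
    p0=np.array(s['tool_pos']) if p0 is None else p0
    return (R0.T@(np.array(p)-p0)).round(4).tolist(), Rn.from_matrix(R0.T@Rg).as_rotvec().round(4).tolist()
E
python3 - <<'E'
from h import *
X=np.load("top0.npy");S=np.load("scene0.npy")
m=(abs(X[...,0]-.35)<.02)&(abs(X[...,2])<.01); print("table ymax",X[m][:,1].max(),"wall",[np.nanmax(A[...,1]) for A in(X,S)])
m=(X[...,2]>.006)&(X[...,0]>.575)&(X[...,1]>.22)&(X[...,1]<.5); print("plate",X[m].min(0),X[m].max(0))
for p in((.45,.50,.15),(.527,.425,.042)): print(delta(p,goal(2.85,40)))
E
```

```text
table ymax 0.46725587954864123 wall [np.float64(0.9674697025924865), np.float64(0.9805161263629314)]
plate [0.58605052 0.22000226 0.00602177] [0.97950185 0.49990183 0.18002146]
([-0.1872, 0.0461, 0.0797], [0.4075, -0.6155, 1.1196])
([-0.2892, 0.0121, 0.1877], [0.4075, -0.6155, 1.1196])
```

Call:
move_arm(deltas=[-0.09,0.023,0.04,0.2,-0.3,0.56,0.55,-0.187,0.046,0.08,0.407,-0.615,1.12,0.55,-0.187,0.046,0.08,0.407,-0.615,1.12,0.55,-0.187,0.046,0.08,0.407,-0.615,1.12,0.55,-0.187,0.046,0.08,0.407,-0.615,1.12,0.55,-0.187,0.046,0.08,0.407,-0.615,1.12,0.55,-0.187,0.046,0.08,0.407,-0.615,1.12,0.55,-0.187,0.046,0.08,0.407,-0.615,1.12,0.55,-0.187,0.046,0.08,0.407,-0.615,1.12,0.55,-0.289,0.012,0.188,0.407,-0.615,1.12,0.55,-0.289,0.012,0.188,0.407,-0.615,1.12,0.55,-0.289,0.012,0.188,0.407,-0.615,1.12,0.55])

```text
t: 2.6
tool_pos: [0.5277, 0.4224, 0.041]
orientation: [1.868, 1.778, -0.68]
force: [0.2, -0.2, -0.3]
opening: 0.0512
gripper_force: 0.0
```

```bash
cat > st.py <<'E'
from h import *
import sys
s=robot.read_state(); R=Rn.from_rotvec(s['orientation']).as_matrix()
print(s['t'],np.round(s['tool_pos'],4),np.round(s['force'],2),s['opening'],s['q'].round(2))
print(R.round(3).tolist())
E
python3 st.py
```

```text
2.6 [0.5277 0.4224 0.041 ] [ 0.2  -0.21 -0.3 ] 0.05117824019563469 [ 0.82  1.06  0.73 -0.45  1.9   0.85]
[[0.037, 0.999, -0.033], [0.766, -0.05, -0.641], [-0.642, -0.001, -0.767]]
```

Call:
move_arm(deltas=[-0.014,0,0.012,0,0,0,0.55,-0.0276,0,0.0231,0,0,0,0.55,-0.0306,0,0.0257,0,0,0,0.55,-0.0337,0,0.0283,0,0,0,0.55,-0.0368,0,0.0309,0,0,0,0.55,-0.0398,0,0.0334,0,0,0,0.55])

```text
t: 3.35
tool_pos: [0.5241, 0.3738, 0.0418]
orientation: [1.868, 1.778, -0.677]
force: [0.4, 3.6, 2.4]
opening: 0.0513
gripper_force: 2.1
```

Call:
move_arm(deltas=[-0.0039,-0.0009,0.0032,0.003,0,0.0036,0.55,-0.0078,-0.0018,0.0065,0.006,0,0.0072,0.55,-0.0116,-0.0027,0.0097,0.009,0,0.0108,0.55,-0.0155,-0.0037,0.013,0.012,0,0.0144,0.55,-0.0194,-0.0046,0.0162,0.015,0,0.018,0.55,-0.0232,-0.0055,0.0195,0.018,0,0.0215,0.55,-0.0271,-0.0064,0.0227,0.021,0,0.025,0.55,-0.031,-0.0073,0.0259,0.024,0,0.029,0.55,-0.0349,-0.0082,0.0292,0.027,0,0.0325,0.55,-0.0388,-0.0092,0.0324,0.03,0,0.036,0.55,-0.0426,-0.0101,0.0357,0.033,0,0.0395,0.55,-0.0465,-0.011,0.0389,0.036,0,0.043,0.55])

```text
t: 4.85
tool_pos: [0.51, 0.3128, 0.0417]
orientation: [1.924, 1.73, -0.699]
force: [1.9, 3.7, 2.7]
opening: 0.0511
gripper_force: 2.1
```

```bash
cat > lid.py <<'E'
from h import *
exec(open('st.py').read())
p,d,X=cloud("top")
m=(X[...,2]>.285)&(X[...,2]<.315)&(abs(X[...,1]-.2)<.17)&(abs(X[...,0]-.5)<.09)
n,l,st,_=cv2.connectedComponentsWithStats(m.astype(np.uint8)); m=l==1+np.argmax(st[1:,4])
c,sz,a,b=rect(X[m][:,:2]); c=c/1000
a0=np.radians(6.8); n=np.array([np.cos(a0),-np.sin(a0)]); dd=np.array([-np.sin(a0),-np.cos(a0)]); S=np.array([.4847,.1381])
print("lid",c,sz,"heading",90-a,"lat",(c-S)@n,"gap",-(c-S)@dd-.065,"z",np.median(X[m][:,2]))
E
python3 lid.py
```

```text
4.85 [0.51   0.3128 0.0417] [1.89 3.69 2.66] 0.05110129122714366 [ 0.73  0.81  1.12 -0.45  1.75  0.88]
[[0.082, 0.994, -0.068], [0.762, -0.106, -0.639], [-0.642, 0.0, -0.766]]
lid [0.5025 0.2344] [130.2 102. ] heading 5.810000000000002 lat 0.006272483896380246 gap 0.03273016906651521 z 0.3001132985821041
```

Call:
move_arm(deltas=[-0.0038,-0.0008,0.0032,0.002,0,0.0024,0.55,-0.0077,-0.0016,0.0064,0.004,0,0.0048,0.55,-0.0115,-0.0024,0.0096,0.006,0,0.0072,0.55,-0.0153,-0.0032,0.0129,0.008,0,0.0096,0.55,-0.0192,-0.004,0.0161,0.01,0,0.012,0.55,-0.0207,-0.004,0.0174,0.01,0,0.012,0.55,-0.0222,-0.004,0.0187,0.01,0,0.012,0.55])

```text
t: 5.78
tool_pos: [0.503, 0.2845, 0.0416]
orientation: [1.94, 1.717, -0.705]
force: [0.1, 3.9, 1.9]
opening: 0.0509
gripper_force: 2.0
```

```bash
python3 lid.py
```

```text
5.775 [0.503  0.2845 0.0416] [0.06 3.93 1.93] 0.05089805528196963 [ 0.7   0.75  1.21 -0.46  1.72  0.88]
[[0.093, 0.993, -0.078], [0.761, -0.121, -0.638], [-0.642, 0.0, -0.766]]
lid [0.4939 0.2064] [130.2 101.9] heading 7.019999999999996 lat 0.0010482916392460556 gap 0.003908860712096271 z 0.30007727081748303
```

Call:
move_arm(deltas=[-0.0008,0,0.0006,0,0,0,0.55,-0.0015,0,0.0013,0,0,0,0.55,-0.0023,0,0.0019,0,0,0,0.55,-0.0031,0,0.0026,0,0,0,0.55])

```text
t: 6.32
tool_pos: [0.5026, 0.2806, 0.0416]
orientation: [1.94, 1.717, -0.705]
force: [0.5, 5.5, 2.2]
opening: 0.0512
gripper_force: 3.3
```

Call:
move_arm(deltas=[-0.0008,0,0.0006,0,0,0,0.55,-0.0008,0,0.0006,0,0,0,0.55])

```text
t: 6.58
tool_pos: [0.5025, 0.2804, 0.0417]
orientation: [1.94, 1.718, -0.703]
force: [0.4, 7.3, 1.4]
opening: 0.0512
gripper_force: 3.8
```

```bash
python3 lid.py
```

```text
6.575 [0.5025 0.2804 0.0417] [0.43 7.26 1.4 ] 0.05117834509827729 [ 0.7   0.74  1.22 -0.46  1.71  0.88]
[[0.093, 0.993, -0.077], [0.762, -0.121, -0.636], [-0.641, 0.001, -0.768]]
lid [0.4934 0.2029] [130.4 102.1] heading 7.010000000000005 lat 0.0009662227742655404 gap 0.00037427944957013626 z 0.3001678203386622
```

Call:
move_arm(deltas=[-0.0008,0,0.0006,0,0,0,0.55,-0.0015,0,0.0013,0,0,0,0.55,-0.0015,0,0.0013,0,0,0,0.55])

```text
t: 7.0
tool_pos: [0.5023, 0.2801, 0.0417]
orientation: [1.941, 1.72, -0.7]
force: [-0.9, 13.9, 1.0]
opening: 0.0512
gripper_force: 7.1
```

```bash
python3 lid.py
```

```text
7.0 [0.5023 0.2801 0.0417] [-0.85 13.86  1.  ] 0.05123784396159733 [ 0.7   0.74  1.23 -0.46  1.71  0.88]
[[0.093, 0.993, -0.076], [0.764, -0.12, -0.634], [-0.639, 0.001, -0.769]]
lid [0.4934 0.2028] [130.5 101.9] heading 6.819999999999993 lat 0.0009780631710961892 gap 0.00027498289875949045 z 0.30013103177713374
```

Call:
move_arm(deltas=[0.0134,0,-0.0113,0,0,0,0.55,0.0268,0,-0.0225,0,0,0,0.55,-0.01,0,-0.066,0,0,0,0.55,-0.05,0,-0.114,0,0,0,0.55,-0.09,0,-0.162,0,0,0,0.55,-0.108,0,-0.1835,0,0,0,0.55,-0.118,0,-0.175,0,0,0,0.55,-0.127,0,-0.1675,0,0,0,0.55,-0.129,0,-0.1655,0,0,0,0.55])

```text
t: 8.18
tool_pos: [0.5027, 0.2837, 0.2505]
orientation: [1.939, 1.716, -0.708]
force: [0.4, -0.7, -0.0]
opening: 0.0512
gripper_force: 0.0
```

```bash
python3 st.py
```

```text
8.175 [0.5027 0.2837 0.2505] [ 0.42 -0.74 -0.02] 0.05118827919821672 [ 0.7   0.55  1.09 -0.5   2.    0.73]
[[0.093, 0.992, -0.08], [0.76, -0.122, -0.639], [-0.644, -0.001, -0.765]]
```

Now tip: 5 mm per row along the board direction, 55 mm first.

Call:
move_arm(deltas=[-0.0038,0,0.0032,0,0,0,0.55,-0.0076,0,0.0064,0,0,0,0.55,-0.0115,0,0.0097,0,0,0,0.55,-0.0153,0,0.0129,0,0,0,0.55,-0.0191,0,0.0161,0,0,0,0.55,-0.0229,0,0.0193,0,0,0,0.55,-0.0268,0,0.0225,0,0,0,0.55,-0.0306,0,0.0257,0,0,0,0.55,-0.0344,0,0.029,0,0,0,0.55,-0.0383,0,0.0322,0,0,0,0.55,-0.0421,0,0.0354,0,0,0,0.55])

```text
t: 9.55
tool_pos: [0.4963, 0.23, 0.2512]
orientation: [1.94, 1.717, -0.705]
force: [1.3, 2.4, 1.7]
opening: 0.0513
gripper_force: 0.9
```

```bash
python3 - <<'E'
exec(open('st.py').read())
p,d,X=cloud("scene"); cv2.imwrite("pics/s2.png",p[:,:,::-1])
E
```

```text
9.55 [0.4963 0.23   0.2512] [1.26 2.37 1.68] 0.051314299489481484 [ 0.65  0.43  1.25 -0.52  1.94  0.7 ]
[[0.093, 0.993, -0.078], [0.761, -0.121, -0.638], [-0.642, 0.0, -0.766]]
```

View pics/s2.png

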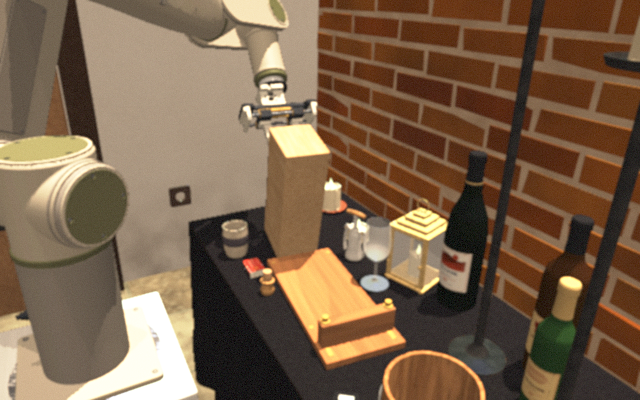

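The case is tipping over the step (lid now near 298,140), with its toe held at the board end near (280,252).

Call:
move_arm(deltas=[-0.0031,0,0.0026,0,0,0,0.55,-0.0061,0,0.0051,0,0,0,0.55,-0.0092,0,0.0077,0,0,0,0.55,-0.0122,0,0.0103,0,0,0,0.55,-0.0153,0,0.0129,0,0,0,0.55,-0.0184,0,0.0154,0,0,0,0.55,-0.0214,0,0.018,0,0,0,0.55,-0.0245,0,0.0206,0,0,0,0.55])

```text
t: 10.6
tool_pos: [0.4924, 0.1983, 0.2511]
orientation: [1.94, 1.717, -0.705]
force: [0.5, 0.1, 0.4]
opening: 0.0513
gripper_force: 0.3
```

Call:
move_arm(deltas=[-0.0031,0,0.0026,0,0,0,0.55,-0.0061,0,0.0051,0,0,0,0.55,-0.0092,0,0.0077,0,0,0,0.55,-0.0092,0,0.0077,0,0,0,0.55,-0.0092,0,0.0077,0,0,0,0.55])

```text
t: 11.22
tool_pos: [0.491, 0.1867, 0.2511]
orientation: [1.94, 1.717, -0.705]
force: [0.4, -0.4, -0.2]
opening: 0.0512
gripper_force: 0.0
```

```bash
python3 - <<'E'
exec(open('st.py').read())
p,d,X=cloud("top"); cv2.imwrite("pics/t3.png",p[:,:,::-1]); np.save("t3.npy",X)
m=(X[...,2]>.1)&(X[...,2]<.17)&(abs(X[...,1])<.3)&(abs(X[...,0]-.46)<.1)
if m.sum()>50: print(m.sum(),rect(X[m][:,:2]),np.median(X[m][:,2]))
E
```

```text
11.225 [0.491  0.1867 0.2511] [ 0.4  -0.39 -0.19] 0.05118614816628907 [ 0.6   0.35  1.35 -0.53  1.9   0.67]
[[0.093, 0.993, -0.078], [0.761, -0.121, -0.638], [-0.642, 0.0, -0.766]]
271 (array([536.1, 115.9]), array([ 89.7, 303.3]), 25.0, [[431.29998779296875, 234.39999389648438], [559.5, -40.5], [640.7999877929688, -2.5999999046325684], [512.5999755859375, 272.29998779296875]]) 0.13758402430400404
```

View pics/t3.png

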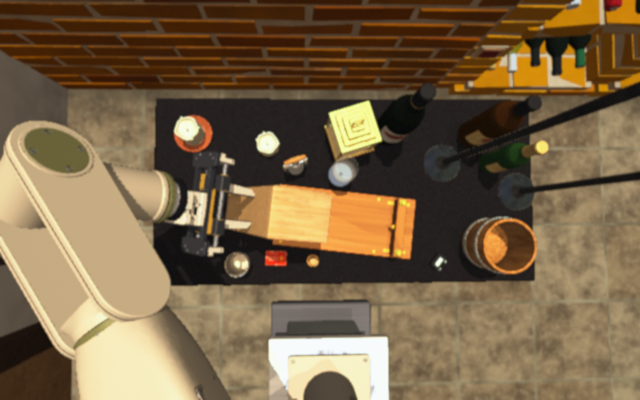

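The case is past its balance point and falling along the board (lid end at columns 270-330). Next I hold clear and let it land.

Call:
move_arm(deltas=[0,0,0,0,0,0,0.55,0,0,0,0,0,0,0.55,0,0,0,0,0,0,0.55,0,0,0,0,0,0,0.55,0,0,0,0,0,0,0.55,0,0,0,0,0,0,0.55])

```text
t: 12.02
tool_pos: [0.491, 0.1868, 0.2512]
orientation: [1.94, 1.717, -0.705]
force: [-0.4, 0.6, -1.2]
opening: 0.0511
gripper_force: 0.0
```

```bash
cat > lie.py <<'E'
exec(open('st.py').read())
import sys
p,d,X=cloud("top"); cv2.imwrite(f"pics/{sys.argv[1]}.png",p[:,:,::-1])
m=(X[...,2]>.135)&(X[...,2]<.157)&(abs(X[...,1])<.3)&(abs(X[...,0]-.46)<.1)
n,l,st,_=cv2.connectedComponentsWithStats(m.astype(np.uint8)); m=l==1+np.argmax(st[1:,4])
c,sz,a,b=rect(X[m][:,:2]); c=c/1000
a0=np.radians(6.8); n=np.array([np.cos(a0),-np.sin(a0)]); dd=np.array([-np.sin(a0),-np.cos(a0)]); S=np.array([.4847,.1381])
print("top",c,sz,"heading",90-a,"lat",(c-S)@n,"foot",(c-S)@dd-.15,"lidend",(c-S)@dd+.15,"z",np.median(X[m][:,2]))
E
python3 lie.py t4
```

```text
12.025 [0.491  0.1868 0.2512] [-0.39  0.64 -1.15] 0.05111920507529823 [ 0.6   0.35  1.35 -0.53  1.9   0.67]
[[0.093, 0.993, -0.078], [0.761, -0.121, -0.638], [-0.642, 0.0, -0.766]]
top [0.4977 0.2185] [11.3 56.7] heading 7.019999999999996 lat 0.0033888725535422613 foot -0.23137367843975007 lidend 0.06862632156024992 z 0.14538960305354
```

View pics/t4.png

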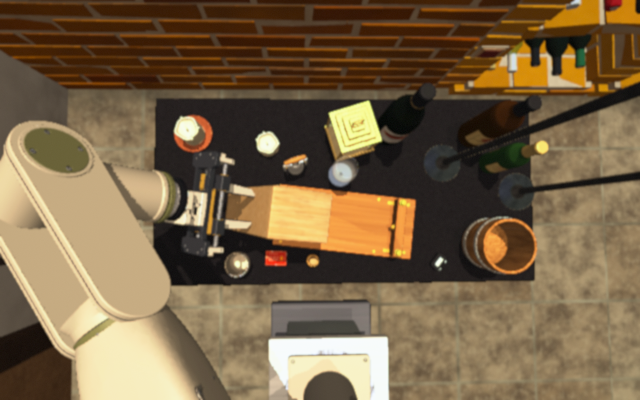

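Not fallen: it is balanced against the fingers with the lid still at columns 270-330. I push a little further.

Call:
move_arm(deltas=[-0.0031,0,0.0026,0,0,0,0.55,-0.0061,0,0.0051,0,0,0,0.55,-0.0092,0,0.0077,0,0,0,0.55,-0.0122,0,0.0103,0,0,0,0.55,-0.0122,0,0.0103,0,0,0,0.55,-0.0122,0,0.0103,0,0,0,0.55,-0.0122,0,0.0103,0,0,0,0.55])

```text
t: 12.95
tool_pos: [0.4891, 0.171, 0.2511]
orientation: [1.94, 1.717, -0.705]
force: [-0.2, -0.2, 0.2]
opening: 0.0511
gripper_force: 0.0
```

```bash
python3 lie.py t5
```

```text
12.95 [0.4891 0.171  0.2511] [-0.23 -0.21  0.17] 0.05109893534859489 [ 0.59  0.32  1.39 -0.54  1.88  0.66]
[[0.093, 0.993, -0.078], [0.761, -0.121, -0.638], [-0.642, 0.0, -0.766]]
top [0.4731 0.032 ] [300.7 102. ] heading 6.799999999999997 lat 0.0010442611432839222 foot -0.04327287355754102 lidend 0.256727126442459 z 0.14627931116632215
```

Call:
move_arm(deltas=[0.0268,0,-0.0225,0,0,0,0.55,0.0536,0,-0.045,0,0,0,0.55,0.0825,0,-0.0105,0,0,0,0.55,0.1114,0,0.024,0,0,0,0.55,0.1403,0,0.0585,0,0,0,0.55,0.169,0,0.093,0,0,0,0.55,0.169,0,0.093,0,0,0,0.55,0.154,0,0.1058,0,0,0,0.55,0.141,0,0.117,0,0,0,0.55,0.141,0,0.117,0,0,0,0.55])

```text
t: 14.25
tool_pos: [0.4941, 0.2035, 0.0733]
orientation: [1.941, 1.715, -0.702]
force: [0.4, -0.2, 0.1]
opening: 0.0512
gripper_force: 0.0
```

```bash
python3 lie.py t6
```

```text
14.25 [0.4941 0.2035 0.0733] [ 0.44 -0.22  0.06] 0.05118247199639195 [ 0.62  0.56  1.42 -0.5   1.66  0.83]
[[0.096, 0.992, -0.077], [0.761, -0.122, -0.637], [-0.641, 0.003, -0.767]]
top [0.473  0.0321] [300.  101.9] heading 6.769999999999996 lat 0.0009331241956425739 foot -0.04336032971152101 lidend 0.256639670288479 z 0.1462737212734508
```

Call:
move_arm(deltas=[-0.0031,0,0.0026,0,0,0,0.55,-0.0061,0,0.0051,0,0,0,0.55,-0.0092,0,0.0077,0,0,0,0.55,-0.0122,0,0.0103,0,0,0,0.55,-0.0153,0,0.0129,0,0,0,0.55,-0.0184,0,0.0154,0,0,0,0.55,-0.0214,0,0.018,0,0,0,0.55,-0.0245,0,0.0206,0,0,0,0.55,-0.0276,0,0.0231,0,0,0,0.55,-0.0306,0,0.0257,0,0,0,0.55,-0.0337,0,0.0283,0,0,0,0.55,-0.0368,0,0.0308,0,0,0,0.55])

```text
t: 15.8
tool_pos: [0.4874, 0.1557, 0.0709]
orientation: [1.94, 1.717, -0.705]
force: [1.7, 4.8, 2.1]
opening: 0.0512
gripper_force: 2.3
```

```bash
python3 lie.py t7
```

```text
15.8 [0.4874 0.1557 0.0709] [1.65 4.83 2.1 ] 0.0512238737194957 [ 0.57  0.48  1.53 -0.52  1.61  0.8 ]
[[0.093, 0.993, -0.078], [0.761, -0.121, -0.638], [-0.642, 0.0, -0.766]]
top [ 0.4676 -0.0064] [299.8 102.1] heading 7.019999999999996 lat 0.00012966323166759886 foot -0.004491776220564236 lidend 0.29550822377943575 z 0.14632645506951042
```

Straight, lid end at 0.296. Next I creep 2 mm per row.

Call:
move_arm(deltas=[-0.0015,0,0.0013,0,0,0,0.55,-0.0031,0,0.0026,0,0,0,0.55,-0.0046,0,0.0039,0,0,0,0.55,-0.0061,0,0.0051,0,0,0,0.55,-0.0077,0,0.0064,0,0,0,0.55,-0.0092,0,0.0077,0,0,0,0.55])

```text
t: 16.6
tool_pos: [0.4859, 0.144, 0.0709]
orientation: [1.94, 1.717, -0.705]
force: [0.4, 5.2, 2.6]
opening: 0.0513
gripper_force: 2.6
```

Call:
move_arm(deltas=[-0.0008,0,0.0006,0,0,0,0.55,-0.0015,0,0.0013,0,0,0,0.55,-0.0023,0,0.0019,0,0,0,0.55])

```text
t: 16.98
tool_pos: [0.4857, 0.1418, 0.0709]
orientation: [1.94, 1.718, -0.703]
force: [-0.0, 11.5, 3.2]
opening: 0.0509
gripper_force: 5.5
```

Call:
move_arm(deltas=[-0.0008,0,0.0006,0,0,0,0.55,-0.0015,0,0.0013,0,0,0,0.55])

```text
t: 17.23
tool_pos: [0.4858, 0.1414, 0.071]
orientation: [1.942, 1.72, -0.7]
force: [-1.3, 19.5, 5.4]
opening: 0.0514
gripper_force: 9.4
```

Call:
move_arm(deltas=[0.0015,0,-0.0013,0,0,0,0.55])

```text
t: 17.35
tool_pos: [0.4857, 0.1421, 0.071]
orientation: [1.94, 1.718, -0.703]
force: [-0.4, 4.2, -0.0]
opening: 0.0514
gripper_force: 2.2
```

```bash
python3 lie.py t8; python3 - <<'E'
from h import *
p,d,X=cloud("scene"); cv2.imwrite("pics/s8.png",cv2.resize(p[190:390,220:440,::-1],None,fx=3,fy=3,interpolation=cv2.INTER_CUBIC)[:600])
m=(X[...,2]>.03)&(X[...,2]<.066)&(abs(X[...,1]+.19)<.04)&(abs(X[...,0]-.46)<.11)
print("fence",rect(X[m][:,:2]))
E
```

```text
17.35 [0.4857 0.1421 0.071 ] [-0.35  4.24 -0.02] 0.05136166204398062 [ 0.55  0.46  1.56 -0.53  1.59  0.79]
[[0.093, 0.993, -0.077], [0.762, -0.121, -0.636], [-0.641, 0.001, -0.768]]
top [ 0.466  -0.0201] [300.1 101.9] heading 7.049999999999997 lat 0.00016305278449621648 foot 0.009301297589785734 lidend 0.30930129758978575 z 0.14634921114024158
fence (array([ 443.7, -176.8]), array([ 40.4, 150.2]), 83.58, [[366.79998779296875, -188.5], [516.0999755859375, -205.3000030517578], [520.5999755859375, -165.10000610351562], [371.29998779296875, -148.3000030517578]])
```

View pics/s8.png

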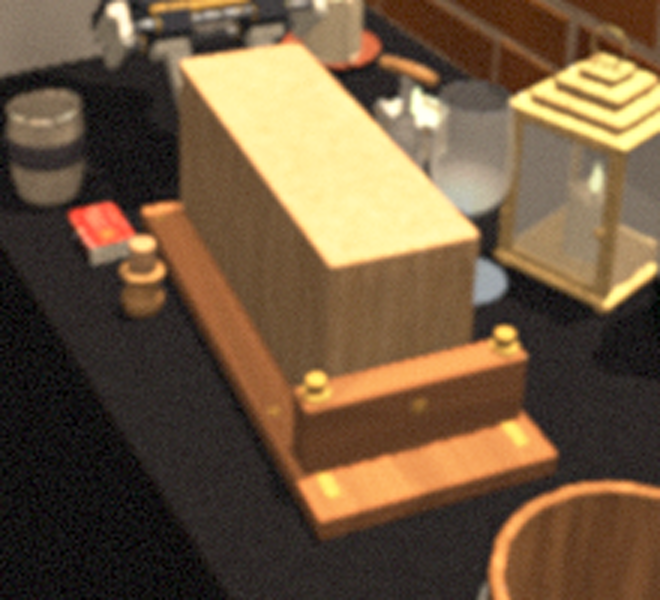

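The lid end stands against the fence across its width (about 335-470, 340-375 in the crop), and the bystanders are in place. I back off and check that it stays home.

Call:
move_arm(deltas=[0.0077,0,-0.0064,0,0,0,0.55,0.0306,0,-0.0257,0,0,0,0.55,0.0536,0,-0.045,0,0,0,0.55,0.0536,0,-0.045,0,0,0,0.55,0.0215,0,-0.083,0,0,0,0.55,-0.0107,0,-0.1216,0,0,0,0.55,-0.0107,0,-0.1216,0,0,0,0.55,-0.0107,0,-0.1216,0,0,0,0.55])

```text
t: 18.45
tool_pos: [0.4936, 0.2097, 0.1703]
orientation: [1.94, 1.716, -0.707]
force: [-0.2, 0.6, -0.6]
opening: 0.0514
gripper_force: 0.0
```

```bash
python3 lie.py t9; python3 - <<'E'
from h import *
p,d,X=cloud("top"); 
# gap between lid edge and fence in image
cv2.imwrite("pics/g.png",cv2.resize(p[170:270,260:430,::-1],None,fx=4,fy=4,interpolation=cv2.INTER_CUBIC))
p,d,S=cloud("scene")
m=(S[...,2]>.075)&(S[...,2]<.14)&(S[...,1]<-.13)&(S[...,1]>-.2)&(abs(S[...,0]-.45)<.08)
f=np.polyfit(S[m][:,0],S[m][:,1],1); print("lid face",np.degrees(np.arctan(f[0])),f@[.445,1])
m=(S[...,2]>.025)&(S[...,2]<.055)&(S[...,1]<-.17)&(S[...,1]>-.23)&(abs(S[...,0]-.445)<.06)
f=np.polyfit(S[m][:,0],S[m][:,1],1); print("fence outer face",np.degrees(np.arctan(f[0])),f@[.445,1])
E
```

```text
18.45 [0.4936 0.2097 0.1703] [-0.22  0.55 -0.63] 0.05138290257045145 [ 0.63  0.46  1.37 -0.5   1.81  0.76]
[[0.093, 0.993, -0.079], [0.76, -0.122, -0.638], [-0.643, -0.0, -0.766]]
top [ 0.4659 -0.0205] [300.3 102. ] heading 7.040000000000006 lat 0.00011111782100811707 foot 0.009710324189858982 lidend 0.309710324189859 z 0.14632149592875354
lid face -11.62113999793022 -0.16799030824172662
fence outer face -6.748063843893907 -0.1941830780210072
```

View pics/g.png

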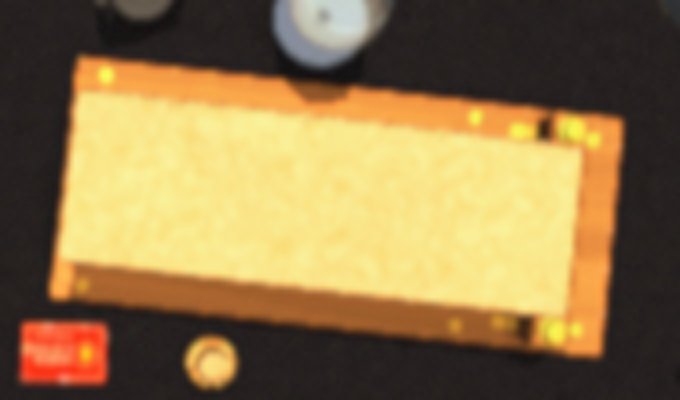

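The case lies straight on the board, centred, its lid end at the fence. It has not moved since I let go, and the glass, matchbox and stopper are undisturbed.

```bash
python3 -c "
from plant import robot
print(robot.close_job())"
```

```text
the job is handed in; nothing more can be done
None
```

The job is handed in: the case was slid flush to the step, tipped over it, and pushed lid first along the board until it met the fence squarely. I judged the pin pressed from that contact, since no reading shows it directly. The hardest push read about 20 N, right at the limit.

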